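Load a tube block into a linear shaker and lock it

TASK

Load the tube block that has the pointed nose into the shaker: set it upright on the platform with its nose between the spread guides, then push it in until the spring catches have snapped in behind its shoulders and the nose sits fully home in the V, and finally slide the lock bolt all the way across behind it. The platform runs loosely back and forth on its slide bars and moves away as you push, so feel for the seat, and never press the block against the guides, or the gripper against the shaker, with more than 30 N. Keep the block upright, and leave the spare block, the reagent bottle, the beaker and the tip box where they are.

Things in the scene. Friction and masses are not known exactly. Their poses are not given: they have to be found in the camera images.
- block: Tube block to load: bare metal, 110 x 50 x 34 mm, 0.3-0.55 kg, white-capped microtubes in two rows on top (caps reach 43 mm above the underside). Origin on the underside on its centre line; x to its pointed nose, z up. Body 43 mm wide from x=-45 to +30: grip here across y. Shoulders 50 mm wide at x=+32, then the nose narrows at 45 deg each side to its tip at x=+57.
- block_rear (a point): Middle of the block's flat rear face (x=-53 mm, 17 mm above its underside), 50 mm wide x 34 mm high: the face to push on. It belongs to a rear flange 8 mm thick. Axes as the block.
- shaker: Linear shaker, white box fixed to the bench, control panel in front, 280 x 250 mm. Origin on the bench under its middle; x points away from the panel (pushing direction), y left. Its grey platform (300 along x, 260 along y) has its top 85.5 mm above the bench and runs along x on slide bars: it stands anywhere in its stroke of a few cm, moves under about 4 N, then meets a hard end.
- guides: Guides fixed on the platform, moving with it. Origin: point on the platform's top where the block's origin lies when home, the block's axes then agreeing (x pushing direction, y left). Steel V walls, 22 mm high, take the nose. Two sprung balls in the rails (x=+28 mm) snap in behind the shoulders over the last 9 mm; this takes 5 to 11 N, home is a hard stop and the balls hold it.
- mouth (a point): Moves with the platform: point on its top face between the rear tips of the guides, 110 mm behind the nest; axes as the nest. From here white wings 12 mm high close in from about 100 mm to 53 mm wide at x=+57 mm; white rails 12 mm high go on 53 mm apart to the nest. The platform is flat and free for 90 mm behind this point, room to stand the block. The guides' rubber washers give under 1.5 mm.
- bolt_knob (a point): Centre of the top of the lock bolt's round black knob (18 mm wide, 20 mm high, on a thin neck), 53 mm above the platform, left of the channel; moves with platform and bolt; axes as the nest. The bolt, a steel bar 12 x 97 mm with a round nose, lies 15-25 mm above the platform and slides along -y through a bracket 31 mm high, with 1.5 N friction; it stays where left.
- bolt (a joint): Travel of the lock bolt in m: 0 drawn fully left (channel open), 0.060 fully across behind the block (hard stop). With the block home the bar passes 1.5 mm behind its rear face; with the block well short of home it runs into the block.
- spare_block: Spare bare-metal block, 96 x 50 x 34 mm, plain rectangular with two round holes 30 mm wide, no tubes and no nose; origin under its centre. Not to be moved.
- buffer_bottle: White plastic reagent bottle, 55 mm in diameter, 121 mm high; origin under its centre. Not to be moved.
- beaker: Glass beaker, 73 mm in diameter, 90 mm high; origin under its centre. Not to be moved.
- tip_box: Pipette tip box with a clear lid, 93 x 122 x 80 mm; origin under its centre. Not to be moved.
Not all that is in view belongs to the job. Leave any purple look-alike of the block alone.

How it is judged:
On the way, in this order (a step that is already met when the one before it is completed fails the run):
1. the block is home: nose in the V, within 1.5 mm, square to the channel (x of block in the frame of guides between -0.0015 and 0.002 m and y of block in the frame of guides between -0.002 and 0.002 m and z of block in the frame of guides between -0.003 and 0.002 m and angle between the x axis of block and the x axis of guides, either way round below 0.05 rad), for 0.2 s.
2. the lock bolt is fully across behind the block (value of joint bolt above 0.056 m), for 0.2 s.
At the end, for the whole second after the job is handed in: The block sits home in the nest (its origin within 1.5 mm short of the nest point along the channel and 2 mm across, resting on the platform, square within 0.05 rad), at rest and released, with the bolt at least 56 mm of its 60 mm across behind it (all of step 1 and value of joint bolt above 0.056 m and linear speed of block below 0.01 m/s and angle between block's own z axis and vertical below 0.05 rad); the robot touches nothing.
It fails at once if the block presses on the guides with more than 30 N (contact force between block and guides above 30 N).
It fails at once if the gripper presses on the shaker with more than 30 N (contact force between the fingers and shaker above 30 N).
It fails at once if the block is tilted by more than 0.4 rad (angle between block's own z axis and vertical above 0.4 rad).
It fails at once if the spare block, the reagent bottle, the beaker or the tip box is moved by more than 30 mm (distance of any of spare_block, buffer_bottle, beaker, tip_box from where it was at the start of the episode above 0.03 m).
It also fails if it takes over 61 s, if anything falls off the work surface, if the arm or the gripper's body presses on something with over 40 N, if the wrist force passes 120 N, or if a joint passes its speed limit or range.

ROBOT

A 7-joint arm with a two-finger parallel gripper is mounted at the origin on a cart in front of the work surface, level with it; the furniture and walls round the work are solid. World frame = base frame: x ahead of the robot, y to its left, z up, the work surface at z = 0. Lengths are in m, angles in rad, forces in N, time in s.
With the tool pointing down it reaches from about 0.35 to 0.9 m from the base axis. Payload 8.1 kg.
Tool frame: the origin (TCP) lies on the centre line of the jaws, within the pads' length; the fingertips stand 8 mm ahead of it and the grasp point (between the pads) lies 11 mm behind it; z points along the fingers, y is the line along which they close (so a half turn about z gives the same grasp; the last joint's range is limited). The gripper opens to 85 mm and grips with 20 to 120 N. Pads are 22 mm wide; open, the fingers measure 114 mm over their backs; the gripper's body (76 mm by 85 mm) begins 54 mm behind the grasp point. The pads swing forward as they close: fully open they stand 13 mm farther back than shut.
Start: joints at [-1.304, 0.434, 0.025, 1.573, -0.012, 1.134, -0.075], TCP at [0.226, 0.583, 0.239] pointing down, gripper open.
Joint ranges: [-2.62, 2.62], [-0.44, 2.09], [-1.27, 1.32], [0.08, 2.57], [-1.32, 4.46], [0.12, 2], [-2.74, 2.74]. Speed limits (rad/s): [2.22, 2.22, 3.01, 3.01, 3.14, 3.14, 3.14].

INTERFACE

Orientations are given as a unit quaternion [w, x, y, z].
In Python, from plant import read_state, camera, job_done gives the robot as it stands.
- The arm moves only by the tool jog_arm, never from a script. Its arguments are lists of equal length, an entry for each row: "dp": the shift along the tool's x, y, z in shares of 1 m (1.0 is 1 m), a list of three; "rotation": the turn, a rotation vector about the tool's x, y, z in a scale on which 1.0 is 180 degrees, a list of three. A call has 1 to 12 rows; each row is the pose to reach, as a shift and turn from the pose commanded when the call began, along the tool's axes at that moment; what a row does not reach only later rows make up. A row lasts 1/8 s, in which the tool goes at most 62.5 mm and 10.7 degrees, less where a joint would pass 70% of its speed; a pose out of reach is approached as far as the arm can. A call with a gripper value outside its range is refused whole. "grip" is the opening, from 0 (shut) to 1 (fully open), set as the call begins (left out, the last holds). The fingers move at their own pace and stop on an object; "squeeze" is the grip in N (left out, the last holds). Time passes only in rows, so rows that repeat a pose let the fingers close. It gives the time, the measured TCP pose, the force, the opening and the grip force at its end, in the units of the state.
- read_state(): the state, without advancing time (a new reading comes with each control period).
- camera(name): name is "side" or "top"; returns a dict with "pixels" (480x640x3 uint8, blue, green, red), "mtx" (3x3 intrinsics, pixels), "position" and "attitude" of the camera in the world. Camera axes: x right, y up, looking along -z (the intrinsics and any distortion apply to the point x, -y, -z); pixel columns grow to the right and rows downward; lengths in m; the calibration is good to about 2 mm. A picture is of the moment at which its call begins. There is no depth.
- job_done(): hands the job in; it is judged then, once.
The state is a dict: "time_s": time; "joint_positions": joint angles; "qd": joint speeds; "effort": joint torques, N m; "position": TCP position; "eef_rot": TCP orientation; "ft_force": force on the tool from outside, world axes, zero at the start; "wrist_torque": the same for the moment, N m; "opening": opening from 0.0 (shut) to 1.0 (fully open); "finger_force": force on a finger pad.
Only numpy, scipy, OpenCV 4.12 (cv2) and the standard library are available. Lean on these libraries where they do the work, as an engineer would, in place of code of your own. Each camera call takes 0.05 s, during which the arm holds its last target. There are 200 camera calls.

## Working session

There is one attempt and no reset: what is moved stays moved. The work goes in short steps, Python scripts to look and compute and a tool call to move; the robot and the scene stay as the last step left them, time stands still between calls to the robot, and variables do not carry over. Pictures are saved under pics/ and viewed, at most 10 in all, crops included, and the job is handed in when it is done.

Besides the shell and the picture viewer there is one more tool, called after "Request:" in YAML: its name, and indented under it one key for each argument. jog_arm: Moves the arm, as the interface text tells. Its arguments: {"type":"object","properties":{"dp":{"type":"array","items":{"type":"array","items":{"type":"number"}}},"rotation":{"type":"array","items":{"type":"array","items":{"type":"number"}}},"grip":{"type":"number"},"squeeze":{"type":"number"}},"required":["dp","rotation"]}

```bash
mkdir -p pics
cat > h.py <<'E'
import numpy as np, cv2
from scipy.spatial.transform import Rotation as R
from plant import read_state, camera, job_done
def rot(q): return R.from_quat([q[1],q[2],q[3],q[0]]).as_matrix()
def ray(c,u,v):
    K=np.array(c["mtx"]); p=cv2.undistortPoints(np.array([[[u,v]]],float),K,np.array(c.get("distortion",np.zeros(5)),float))[0,0]
    A=np.array(c["attitude"]); A=rot(A) if A.size==4 else A.reshape(3,3)
    return np.array(c["position"]), A@np.array([p[0],-p[1],-1])
def onz(c,u,v,z):
    o,d=ray(c,u,v); return o+d*(z-o[2])/d[2]
def proj(c,P):
    A=np.array(c["attitude"]); A=rot(A) if A.size==4 else A.reshape(3,3)
    q=A.T@(np.array(P)-np.array(c["position"])); K=np.array(c["mtx"])
    return (K@np.array([q[0]/-q[2],q[1]/q[2],1]))[:2]
E
python3 - <<'E'
from h import *
for n in("top","side"):
    c=camera(n); cv2.imwrite(f"pics/{n}0.png",c["pixels"]); print(n,[(k,c[k]) for k in c if k!="pixels"])
print(read_state())
E
```

```text
top [('mtx', array([[563.6056169 ,   0.        , 316.07579428],
       [  0.        , 563.6056169 , 243.00959179],
       [  0.        ,   0.        ,   1.        ]])), ('position', array([ 0.1769713 , -0.13848035,  1.84840775])), ('attitude', array([-0.69639518, -0.09212525,  0.02975456,  0.71109869]))]
side [('mtx', array([[464.34624464,   0.        , 312.73966124],
       [  0.        , 464.34624464, 238.83817273],
       [  0.        ,   0.        ,   1.        ]])), ('position', array([ 0.49814802, -1.18724063,  0.6105358 ])), ('attitude', array([ 0.83681105,  0.54728985, -0.00614082,  0.01354149]))]
{'time_s': 0.1, 'joint_positions': array([-1.30362559,  0.43515234,  0.02496066,  1.5739917 , -0.01160382,
        1.13397849, -0.07511288]), 'qd': array([-0.00031277, -0.00242586, -0.00014118, -0.00148509, -0.00060417,
       -0.00156753, -0.00110417]), 'effort': array([ 1.83824151e-03, -6.71754098e+01,  1.02738608e+00, -3.16904068e+01,
        1.57506857e-02,  7.23298654e-03,  4.37501035e-05]), 'position': array([0.22576033, 0.58234262, 0.23861045]), 'eef_rot': array([-6.90072253e-05,  1.83869215e-01,  9.82950473e-01, -6.89019181e-04]), 'ft_force': array([ 0.32369792, -0.71186423,  0.95362456]), 'wrist_torque': array([0.02502813, 0.03514402, 0.06768893]), 'finger_force': 0.0, 'opening': 1.0049699574637216}
```

View pics/top0.png

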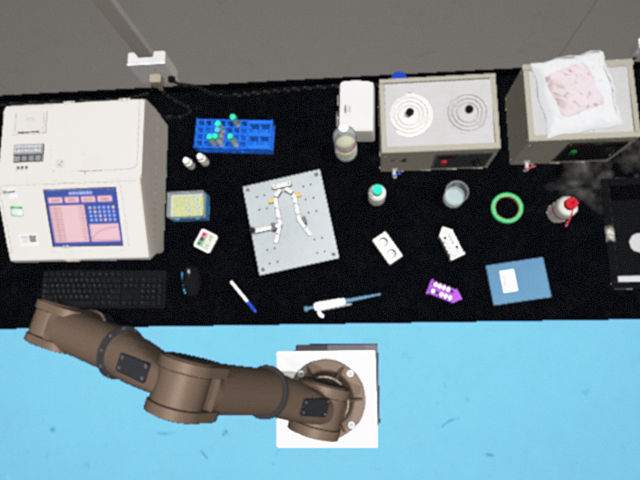

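View pics/side0.png

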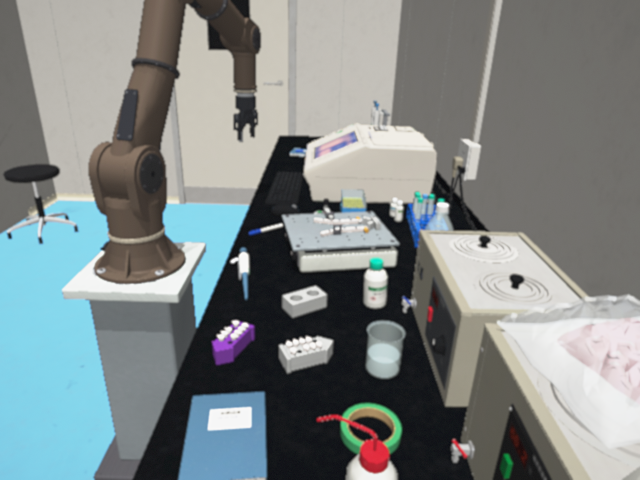

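The top view shows the block at about (452,243), the shaker platform around (290,222) with its V near (285,188), and the purple decoy at (443,291). Next I'll enlarge crops of the block and shaker.

Run:
```python
from h import *
p=cv2.imread("pics/top0.png")
a=cv2.resize(p[165:275,240:345],None,fx=5,fy=5,interpolation=cv2.INTER_CUBIC)
b=cv2.resize(p[220:270,432:472],None,fx=6,fy=6,interpolation=cv2.INTER_CUBIC)
o=np.zeros((600,800,3),np.uint8); o[:550,:525]=a; o[:300,540:780]=b
cv2.imwrite("pics/crop0.png",o)
c=camera("top")
# block mask: largest bright region near
roi=p[220:270,432:472]; m=(roi.min(2)>70).astype(np.uint8)
cs,_=cv2.findContours(m,cv2.RETR_EXTERNAL,cv2.CHAIN_APPROX_NONE); k=max(cs,key=cv2.contourArea)
k=k+[432,220]; print(cv2.minAreaRect(k), cv2.contourArea(k), cv2.approxPolyDP(k,2,True).reshape(-1,2).tolist())
W=np.array([onz(c,u,v,0.034)[:2] for u,v in k.reshape(-1,2)]);print(cv2.minAreaRect((W*1000).astype(np.float32)),W.mean(0))
s=p[160:285,235:350]; m=(s.min(2)>70).astype(np.uint8); m=cv2.morphologyEx(m,cv2.MORPH_CLOSE,np.ones((9,9)))
cs,_=cv2.findContours(m,cv2.RETR_EXTERNAL,cv2.CHAIN_APPROX_NONE); k=max(cs,key=cv2.contourArea)+[235,160]
W=np.array([onz(c,u,v,0.0855)[:2] for u,v in k.reshape(-1,2)]);print(cv2.minAreaRect((W*1000).astype(np.float32)),cv2.boxPoints(cv2.minAreaRect(k)))
```

```text
((450.2000732421875, 241.90003967285156), (35.7770881652832, 17.441329956054688), 63.43495178222656) 500.5 [[442, 226], [438, 237], [449, 259], [464, 255], [465, 252], [453, 229]]
((487.6384582519531, -411.48162841796875), (114.06635284423828, 55.64025115966797), 23.266138076782227) [ 0.4833385  -0.41357778]
((560.7491455078125, 100.90913391113281), (306.38775634765625, 266.6088562011719), 10.9918794631958) [[238.49207 185.39236]
 [320.14725 167.5303 ]
 [339.99255 258.25168]
 [258.33737 276.11374]]
```

View pics/crop0.png

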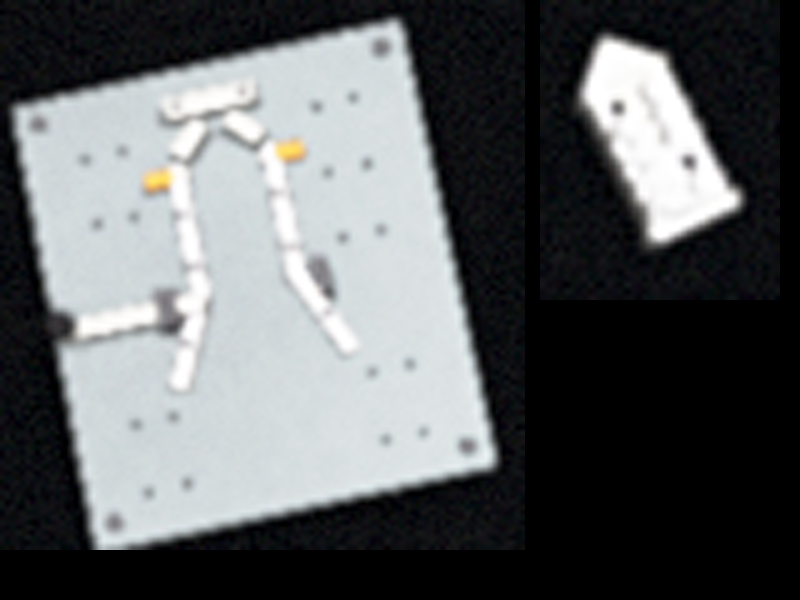

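The crop shows the platform yawed to the left, with rails, orange catches, and the bolt and knob on the left (knob about (252,230) full-frame). The block's nose points up-left, tip about (442.5,226). Next I'll look at the side view enlarged to refine both.

Run:
```python
from h import *
p=cv2.imread("pics/side0.png")
a=cv2.resize(p[200:275,280:405],None,fx=6,fy=6,interpolation=cv2.INTER_CUBIC)[:, :790]
b=cv2.resize(p[328:376,274:340],None,fx=3,fy=3,interpolation=cv2.INTER_CUBIC)
o=np.zeros((600,800,3),np.uint8); o[:450,:750]=a; o[450:594,:198]=b
cv2.imwrite("pics/crop1.png",o)
c=camera("top")
f=lambda X,Y,z:onz(c,240+X/5-.4,165+Y/5-.4,z)[:2]
g=lambda X,Y,z:onz(c,432+(X-540)/6-.4,220+Y/6-.4,z)[:2]
for n,X,Y,z in [("rearL0",650,245,0),("rearR0",742,203,0),("rearR34",742,200,.034),("tip34",603,38,.034),("shL0",580,95,0),("shL34",580,95,.034),("shR34",665,55,.034)]: print(n,g(X,Y,z).round(4))
C=np.array([.5607,.1009]);t=np.radians(10.99);M=np.array([[np.cos(t),-np.sin(t)],[np.sin(t),np.cos(t)]])
for n,X,Y,z in [("Ltip",180,390,.0975),("Rtip",350,352,.0975),("Lrail1",190,255,.0975),("Rrail1",288,240,.0975),("Lrail2",180,180,.0975),("Rrail2",274,160,.0975),("VL",205,125,.1075),("VR",225,120,.1075),("goldL",157,182,.0975),("goldR",290,151,.0975),("knob",60,325,.1385),("barR",205,297,.105),("corner",12,105,.0855),("corner",402,18,.0855),("corner",497,467,.0855),("corner",95,550,.0855)]:
    w=f(X,Y,z);print(n,w.round(4),"plat",(M.T@(w-C)).round(4))
```

```text
rearL0 [ 0.4317 -0.413 ]
rearR0 [ 0.4534 -0.4632]
rearR34 [ 0.45   -0.4573]
tip34 [ 0.5401 -0.389 ]
shL0 [ 0.5155 -0.3797]
shL34 [ 0.5093 -0.3753]
shR34 [ 0.5298 -0.4213]
Ltip [0.4898 0.1444] plat [-0.0613  0.0563]
Rtip [0.5111 0.0353] plat [-0.0612 -0.055 ]
Lrail1 [0.5777 0.1379] plat [0.0237 0.0331]
Rrail1 [0.5854 0.0744] plat [ 0.0192 -0.0307]
Lrail2 [0.6275 0.1443] plat [0.0738 0.0299]
Rrail2 [0.6386 0.0831] plat [ 0.073  -0.0323]
VL [0.6608 0.1264] plat [0.1031 0.006 ]
VR [0.6636 0.1134] plat [ 0.1034 -0.0073]
goldL [0.6267 0.1594] plat [0.0759 0.0448]
goldR [0.6441 0.0727] plat [ 0.0765 -0.0436]
knob [0.526  0.2139] plat [-0.0125  0.1175]
barR [0.5482 0.1271] plat [-0.0073  0.0281]
corner [0.6853 0.2578] plat [0.1522 0.1302]
corner [ 7.34e-01 -1.00e-04] plat [ 0.1509 -0.1322]
corner [ 0.4366 -0.0561] plat [-0.1517 -0.1305]
corner [0.3899 0.2012] plat [-0.1485  0.131 ]
```

View pics/crop1.png

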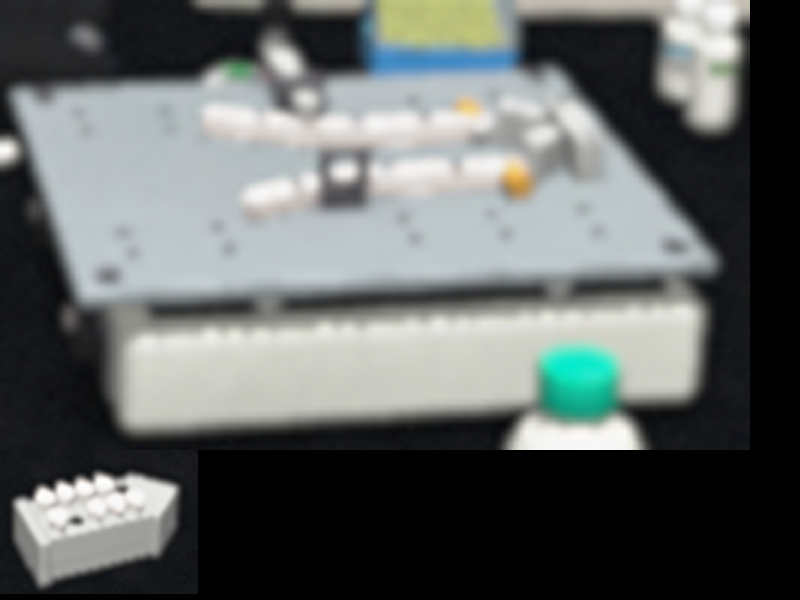

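The side crop shows the block upright, nose to the right: rear right bottom corner at about (289,373), right shoulder bottom (327,362), tip top (333,341). The guides match the top-view measurement.

```bash
cat >> h.py <<'E'
def go(x,y,z,ty):
    """dp (mm) and rotvec (deg) from present pose to TCP target pointing down with tool y at world angle ty"""
    s=read_state(); A=rot(s["eef_rot"]); t=np.radians(ty)
    Y=np.array([np.cos(t),np.sin(t),0]); Z=np.array([0,0,-1.]); B=np.c_[np.cross(Y,Z),Y,Z]
    print("t",round(s["time_s"],2),"pos",s["position"].round(4),"dp",(A.T@(np.array([x,y,z])-s["position"])*1000).round(1),"rot",np.degrees(R.from_matrix(A.T@B).as_rotvec()).round(1),"F",s["ft_force"].round(1),"open",round(s["opening"],3))
E
python3 - <<'E'
from h import *
c=camera("side")
g=lambda X,Y,z:onz(c,274+X/3-.3,328+(Y-450)/3-.3,z)[:2]
for n,X,Y,z in [("rearR0",45,585,0),("rearR34",42,545,.034),("shR0",160,555,0),("tip34",179,488,.034),("rearL34",14,503,.034),("shR34",160,518,.034)]: print(n,g(X,Y,z).round(4))
go(.487,-.416,.1,-64)
E
```

```text
rearR0 [ 0.4543 -0.4542]
rearR34 [ 0.4524 -0.4563]
shR0 [ 0.5304 -0.42  ]
tip34 [ 0.5426 -0.3904]
rearL34 [ 0.4306 -0.4129]
shR34 [ 0.5291 -0.4244]
t 0.25 pos [0.2259 0.5825 0.239 ] dp [-604.4 -836.5  139.6] rot [ -0.    0.  132.8] F [ 0.3 -0.1  0.2] open 1.001
```

The manual's scale: shifts go in shares of 1 m and turns go in shares of 180 degrees. Converting my numbers, -836 mm / 1000 = -0.836, -604 mm / 1000 = -0.604, 115 degrees / 180 = 0.6389.

Request:
jog_arm:
  dp:
    - [-0.604, -0.836, 0.04]
    - [-0.604, -0.836, 0.04]
    - [-0.604, -0.836, 0.04]
    - [-0.604, -0.836, 0.04]
    - [-0.604, -0.836, 0.04]
    - [-0.604, -0.836, 0.04]
    - [-0.604, -0.836, 0.04]
    - [-0.604, -0.836, 0.04]
    - [-0.604, -0.836, 0.04]
    - [-0.604, -0.836, 0.04]
    - [-0.604, -0.836, 0.04]
    - [-0.604, -0.836, 0.04]
  rotation:
    - [0, 0, 0.0583]
    - [0, 0, 0.1167]
    - [0, 0, 0.175]
    - [0, 0, 0.2333]
    - [0, 0, 0.2917]
    - [0, 0, 0.35]
    - [0, 0, 0.4083]
    - [0, 0, 0.4667]
    - [0, 0, 0.525]
    - [0, 0, 0.5833]
    - [0, 0, 0.6389]
    - [0, 0, 0.6944]
  grip: 1
  squeeze: 40

```text
time_s: 1.75
position: [0.416, -0.1441, 0.2106]
eef_rot: [-0.0, 0.957, 0.288, 0.001]
ft_force: [1.9, 1.3, 0.1]
opening: 1.001
finger_force: 0.0
```

Run:
```python
from h import *
go(.4855,-.414,.08,-65)
```

```text
t 1.75 pos [ 0.416  -0.1441  0.2106] dp [-91.4 263.4 130.5] rot [ 0.  -0.1  8.5] F [1.9 1.3 0.1] open 1.001
```

In the tool's units: 263.4 mm / 1000 = 0.2634, 130 mm / 1000 = 0.13, 8.5 degrees / 180 = 0.0472.

Request:
jog_arm:
  dp:
    - [-0.02, 0.06, 0.02]
    - [-0.04, 0.12, 0.045]
    - [-0.06, 0.18, 0.07]
    - [-0.08, 0.24, 0.1]
    - [-0.0914, 0.2634, 0.13]
    - [-0.0914, 0.2634, 0.13]
    - [-0.0914, 0.2634, 0.13]
  rotation:
    - [0, 0, 0.0167]
    - [0, 0, 0.0333]
    - [0, 0, 0.0472]
    - [0, 0, 0.0472]
    - [0, 0, 0.0472]
    - [0, 0, 0.0472]
    - [0, 0, 0.0472]

```text
time_s: 2.62
position: [0.486, -0.4117, 0.0801]
eef_rot: [-0.0, 0.976, 0.219, -0.0]
ft_force: [-0.4, 0.1, -0.0]
opening: 1.0
finger_force: 0.0
```

Run:
```python
from h import *
go(.4855,-.414,.013,-65)
a=camera("top");b=camera("side")
o=np.zeros((560,800,3),np.uint8)
o[:400,:400]=cv2.resize(a["pixels"][205:285,412:492],(400,400),interpolation=cv2.INTER_CUBIC)
o[:,400:]=cv2.resize(b["pixels"][280:392,260:340],(400,560),interpolation=cv2.INTER_CUBIC)
cv2.imwrite("pics/pre.png",o)
```

```text
t 2.62 pos [ 0.486  -0.4117  0.0801] dp [-1.4  2.  67.1] rot [-0.1  0.   0.3] F [-0.4  0.1 -0. ] open 1.0
```

View pics/pre.png

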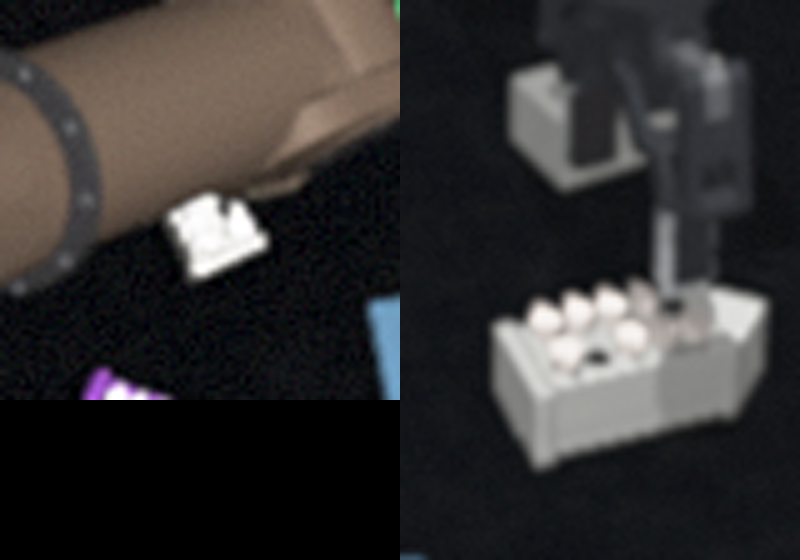

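The fingers straddle the block, with the near finger tip around (312,337) in the side view, still about 7 cm up. That fits the estimate, so I'll descend and grip.

In the tool's units: 67 mm / 1000 = 0.067, 50 mm / 1000 = 0.05, 0.3 degrees / 180 = 0.0017.

Request:
jog_arm:
  dp:
    - [-0.001, 0.002, 0.025]
    - [-0.001, 0.002, 0.05]
    - [-0.001, 0.002, 0.067]
    - [-0.001, 0.002, 0.067]
    - [-0.001, 0.002, 0.067]
  rotation:
    - [0, 0, 0.0017]
    - [0, 0, 0.0017]
    - [0, 0, 0.0017]
    - [0, 0, 0.0017]
    - [0, 0, 0.0017]

```text
time_s: 3.35
position: [0.4867, -0.4144, 0.0143]
eef_rot: [0.0, 0.976, 0.217, 0.0]
ft_force: [-0.6, -0.3, 0.7]
opening: 0.997
finger_force: 0.0
```

Request:
jog_arm:
  dp:
    - [0, 0, 0]
    - [0, 0, 0]
    - [0, 0, 0]
    - [0, 0, 0]
    - [0, 0, 0]
    - [0, 0, 0]
  rotation:
    - [0, 0, 0]
    - [0, 0, 0]
    - [0, 0, 0]
    - [0, 0, 0]
    - [0, 0, 0]
    - [0, 0, 0]
  grip: 0
  squeeze: 50

```text
time_s: 4.1
position: [0.4863, -0.4144, 0.0138]
eef_rot: [0.0, 0.976, 0.216, 0.0]
ft_force: [-1.8, 1.9, 5.7]
opening: 0.496
finger_force: 52.4
```

In the tool's units: -180 mm / 1000 = -0.18, -150 mm / 1000 = -0.15.

Request:
jog_arm:
  dp:
    - [0, 0, -0.015]
    - [0, 0, -0.05]
    - [0, 0, -0.1]
    - [0, 0, -0.15]
    - [0, 0, -0.18]
    - [0, 0, -0.18]
  rotation:
    - [0, 0, 0]
    - [0, 0, 0]
    - [0, 0, 0]
    - [0, 0, 0]
    - [0, 0, 0]
    - [0, 0, 0]

```text
time_s: 4.85
position: [0.4867, -0.4153, 0.196]
eef_rot: [0.002, 0.976, 0.216, 0.001]
ft_force: [0.1, 0.0, -3.9]
opening: 0.493
finger_force: 51.7
```

Run:
```python
from h import *
b=camera("side")
p=proj(b,read_state()["position"]+[0,0,.005]); print(p)
u,v=int(p[0]),int(p[1])
cv2.imwrite("pics/held.png",cv2.resize(b["pixels"][v-50:v+50,u-60:u+60],(720,600),interpolation=cv2.INTER_CUBIC))
go(.4753,.0843,.194,-79)
```

```text
[307.43119329 274.45251481]
t 4.9 pos [ 0.4862 -0.4143  0.1939] dp [ 2.009e+02 -4.564e+02 -3.000e-01] rot [ 0.1 -0.1 14. ] F [ 0.1  0.  -4. ] open 0.493
```

View pics/held.png

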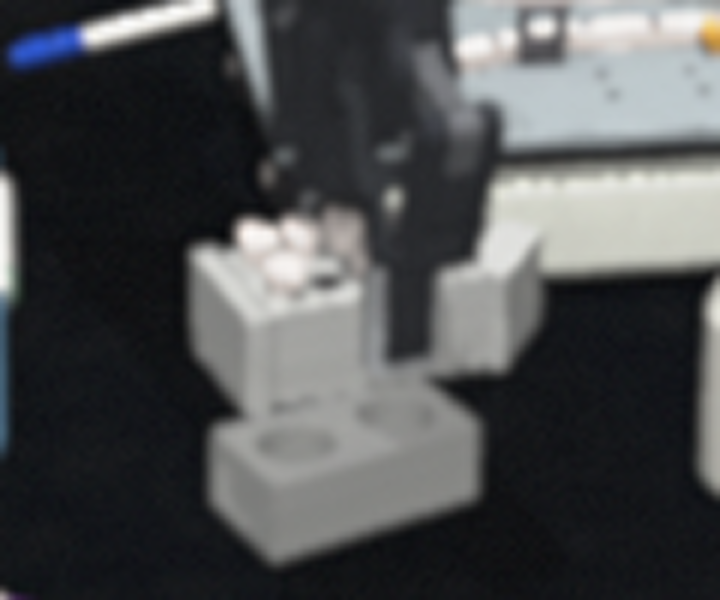

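The block hangs level in the jaws with the finger at about mid-body (grip near block x≈0). Carry it to the platform.

In the tool's units: -455.2 mm / 1000 = -0.4552, 205.8 mm / 1000 = 0.2058, 14 degrees / 180 = 0.0778.

Request:
jog_arm:
  dp:
    - [0.012, -0.026, 0]
    - [0.033, -0.073, 0]
    - [0.054, -0.119, 0]
    - [0.075, -0.165, 0]
    - [0.095, -0.211, 0]
    - [0.116, -0.257, 0]
    - [0.137, -0.303, 0]
    - [0.158, -0.349, 0]
    - [0.178, -0.394, 0]
    - [0.194, -0.43, 0]
    - [0.2058, -0.4552, 0]
    - [0.2058, -0.4552, 0]
  rotation:
    - [0, 0, 0.0056]
    - [0, 0, 0.0111]
    - [0, 0, 0.0222]
    - [0, 0, 0.0333]
    - [0, 0, 0.0444]
    - [0, 0, 0.0556]
    - [0, 0, 0.0667]
    - [0, 0, 0.0778]
    - [0, 0, 0.0778]
    - [0, 0, 0.0778]
    - [0, 0, 0.0778]
    - [0, 0, 0.0778]

```text
time_s: 6.4
position: [0.4788, 0.0877, 0.1917]
eef_rot: [0.0, 0.995, 0.098, -0.001]
ft_force: [-0.1, -0.5, -3.7]
opening: 0.493
finger_force: 51.9
```

In the tool's units: 80 mm / 1000 = 0.08, 70 mm / 1000 = 0.07.

Request:
jog_arm:
  dp:
    - [0, 0, 0.03]
    - [0, 0, 0.06]
    - [0, 0, 0.07]
    - [0, 0, 0.08]
    - [0, 0, 0.08]
  rotation:
    - [0, 0, 0]
    - [0, 0, 0]
    - [0, 0, 0]
    - [0, 0, 0]
    - [0, 0, 0]

```text
time_s: 7.02
position: [0.4801, 0.0849, 0.1131]
eef_rot: [0.0, 0.995, 0.096, -0.0]
ft_force: [-0.2, -0.2, -3.1]
opening: 0.496
finger_force: 51.7
```

Run:
```python
from h import *
go(.4802,.0853,.0993,-79)
b=camera("side");print(read_state()["ft_force"])
cv2.imwrite("pics/pl.png",cv2.resize(b["pixels"][195:275,280:400],(780,520),interpolation=cv2.INTER_CUBIC))
```

```text
t 7.03 pos [0.4801 0.0849 0.1131] dp [ 0.2 -0.3 13.8] rot [ 0.  0. -0.] F [-0.2 -0.2 -3.1] open 0.496
[-0.44654387 -0.86529305 -3.1639643 ]
```

View pics/pl.png

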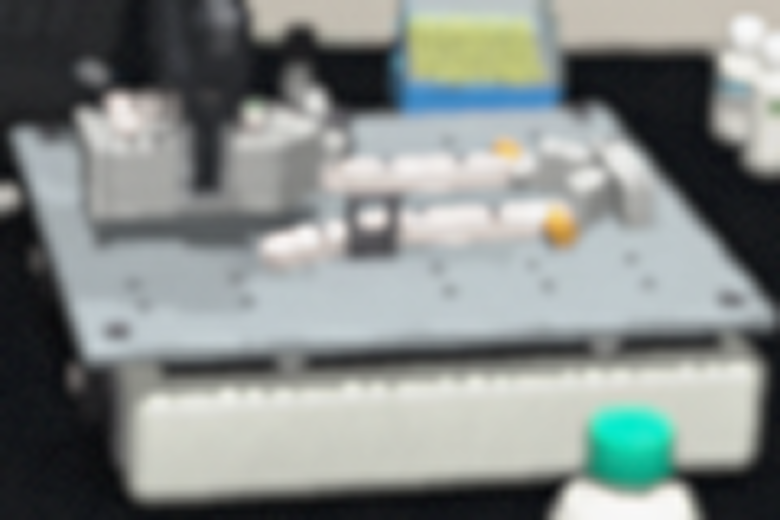

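The block hangs just above the platform with the nose heading between the wings (right wing tip around (321,233)). I'll lower it slowly while feeling for contact.

Request:
jog_arm:
  dp:
    - [0, 0, 0.006]
    - [0, 0, 0.01]
    - [0, 0, 0.012]
    - [0, 0, 0.013]
    - [0, 0, 0.013]
  rotation:
    - [0, 0, 0]
    - [0, 0, 0]
    - [0, 0, 0]
    - [0, 0, 0]
    - [0, 0, 0]

```text
time_s: 7.7
position: [0.4802, 0.0853, 0.1003]
eef_rot: [-0.0, 0.995, 0.096, 0.0]
ft_force: [0.4, 0.8, -3.2]
opening: 0.497
finger_force: 51.8
```

In the tool's units: 1 mm / 1000 = 0.001, 0.5 mm / 1000 = 0.0005.

Request:
jog_arm:
  dp:
    - [0, 0, 0.0005]
    - [0, 0, 0.001]
    - [0, 0, 0.001]
  rotation:
    - [0, 0, 0]
    - [0, 0, 0]
    - [0, 0, 0]

```text
time_s: 8.07
position: [0.4802, 0.0853, 0.0993]
eef_rot: [-0.0, 0.995, 0.096, 0.0]
ft_force: [0.1, 0.2, -3.0]
opening: 0.496
finger_force: 52.1
```

In the tool's units: 1 mm / 1000 = 0.001, 0.5 mm / 1000 = 0.0005.

Request:
jog_arm:
  dp:
    - [0, 0, 0.0005]
    - [0, 0, 0.001]
    - [0, 0, 0.001]
  rotation:
    - [0, 0, 0]
    - [0, 0, 0]
    - [0, 0, 0]

```text
time_s: 8.45
position: [0.4808, 0.0854, 0.0992]
eef_rot: [-0.001, 0.995, 0.096, 0.001]
ft_force: [-3.4, -0.2, 12.3]
opening: 0.492
finger_force: 53.9
```

In the tool's units: -60 mm / 1000 = -0.06, -20 mm / 1000 = -0.02.

Request:
jog_arm:
  dp:
    - [0, 0, -0.0005]
    - [0, 0, -0.0005]
    - [0, 0, -0.0005]
    - [0, 0, -0.0005]
    - [0, 0, -0.02]
    - [0, 0, -0.06]
    - [0, 0, -0.06]
  rotation:
    - [0, 0, 0]
    - [0, 0, 0]
    - [0, 0, 0]
    - [0, 0, 0]
    - [0, 0, 0]
    - [0, 0, 0]
    - [0, 0, 0]
  grip: 1

```text
time_s: 9.32
position: [0.4818, 0.0854, 0.1604]
eef_rot: [-0.001, 0.995, 0.096, 0.002]
ft_force: [-0.6, 0.4, 0.4]
opening: 0.997
finger_force: 0.0
```

In the tool's units: -90 mm / 1000 = -0.09, -80 mm / 1000 = -0.08.

Request:
jog_arm:
  dp:
    - [-0.04, 0, 0]
    - [-0.08, 0, 0]
    - [-0.09, 0, 0]
    - [-0.09, 0, 0]
    - [-0.09, 0, 0]
  rotation:
    - [0, 0, 0]
    - [0, 0, 0]
    - [0, 0, 0]
    - [0, 0, 0]
    - [0, 0, 0]
  grip: 0

```text
time_s: 9.95
position: [0.3931, 0.0684, 0.1585]
eef_rot: [0.0, 0.995, 0.096, 0.001]
ft_force: [0.2, -0.1, 0.4]
opening: -0.003
finger_force: 0.0
```

Run:
```python
from h import *
go(.4802,.0853,.0993,-79)
b=camera("side");a=camera("top")
o=np.zeros((600,800,3),np.uint8)
o[:400]=cv2.resize(b["pixels"][200:260,280:400],(800,400),interpolation=cv2.INTER_CUBIC)
cv2.imwrite("pics/pl2.png",o); cv2.imwrite("pics/top2.png",a["pixels"])
o[400:,:300]=cv2.resize(a["pixels"][205:285,245:365],(300,200))
cv2.imwrite("pics/pl2.png",o)
```

```text
t 9.95 pos [0.3931 0.0684 0.1585] dp [88.6  0.1 59.3] rot [ 0.  -0.1  0. ] F [ 0.2 -0.1  0.4] open -0.003
```

View pics/pl2.png

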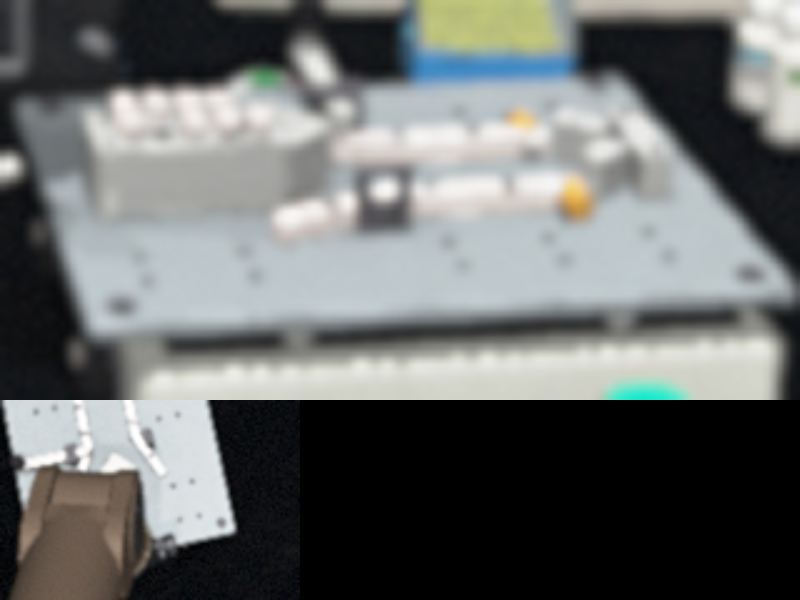

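The block stands upright, aligned with the channel, nose between the wings. Lower the closed gripper behind it and push.

In the tool's units: 57.5 mm / 1000 = 0.0575, 45 mm / 1000 = 0.045.

Request:
jog_arm:
  dp:
    - [-0.004, 0, 0.025]
    - [-0.004, 0, 0.045]
    - [-0.004, 0, 0.0575]
    - [-0.004, 0, 0.0575]
  rotation:
    - [0, 0, 0]
    - [0, 0, 0]
    - [0, 0, 0]
    - [0, 0, 0]

```text
time_s: 10.55
position: [0.388, 0.0668, 0.1001]
eef_rot: [0.001, 0.995, 0.096, -0.001]
ft_force: [-0.3, -1.2, 0.9]
opening: -0.001
finger_force: 0.0
```

In the tool's units: 36 mm / 1000 = 0.036, 33 mm / 1000 = 0.033.

Request:
jog_arm:
  dp:
    - [0.005, 0, 0]
    - [0.01, 0, 0]
    - [0.015, 0, 0]
    - [0.02, 0, 0]
    - [0.025, 0, 0]
    - [0.03, 0, 0]
    - [0.033, 0, 0]
    - [0.036, 0, 0]
  rotation:
    - [0, 0, 0]
    - [0, 0, 0]
    - [0, 0, 0]
    - [0, 0, 0]
    - [0, 0, 0]
    - [0, 0, 0]
    - [0, 0, 0]
    - [0, 0, 0]

```text
time_s: 11.55
position: [0.4229, 0.0741, 0.1006]
eef_rot: [-0.0, 0.995, 0.096, -0.0]
ft_force: [-2.6, -1.8, 1.2]
opening: -0.003
finger_force: 1.2
```

In the tool's units: 40 mm / 1000 = 0.04, 36 mm / 1000 = 0.036.

Request:
jog_arm:
  dp:
    - [0.004, 0, 0]
    - [0.008, 0, 0]
    - [0.012, 0, 0]
    - [0.016, 0, 0]
    - [0.02, 0, 0]
    - [0.024, 0, 0]
    - [0.028, 0, 0]
    - [0.032, 0, 0]
    - [0.036, 0, 0]
    - [0.04, 0, 0]
  rotation:
    - [0, 0, 0]
    - [0, 0, 0]
    - [0, 0, 0]
    - [0, 0, 0]
    - [0, 0, 0]
    - [0, 0, 0]
    - [0, 0, 0]
    - [0, 0, 0]
    - [0, 0, 0]
    - [0, 0, 0]

```text
time_s: 12.8
position: [0.4628, 0.0819, 0.1007]
eef_rot: [0.0, 0.995, 0.096, -0.0]
ft_force: [-1.9, -0.4, -1.3]
opening: -0.001
finger_force: 0.7
```

In the tool's units: 40 mm / 1000 = 0.04, 36 mm / 1000 = 0.036.

Request:
jog_arm:
  dp:
    - [0.004, 0, 0]
    - [0.008, 0, 0]
    - [0.012, 0, 0]
    - [0.016, 0, 0]
    - [0.02, 0, 0]
    - [0.024, 0, 0]
    - [0.028, 0, 0]
    - [0.032, 0, 0]
    - [0.036, 0, 0]
    - [0.04, 0, 0]
  rotation:
    - [0, 0, 0]
    - [0, 0, 0]
    - [0, 0, 0]
    - [0, 0, 0]
    - [0, 0, 0]
    - [0, 0, 0]
    - [0, 0, 0]
    - [0, 0, 0]
    - [0, 0, 0]
    - [0, 0, 0]

```text
time_s: 14.05
position: [0.502, 0.0895, 0.1008]
eef_rot: [-0.0, 0.995, 0.096, -0.0]
ft_force: [-2.0, -0.4, 1.5]
opening: 0.004
finger_force: 1.1
```

Run:
```python
from h import *
go(.4802,.0853,.101,-79)
b=camera("side")
cv2.imwrite("pics/pu.png",cv2.resize(b["pixels"][200:260,280:400],(800,400),interpolation=cv2.INTER_CUBIC))
```

```text
t 14.05 pos [0.502  0.0895 0.1008] dp [-22.2  -0.   -0.2] rot [-0.  0.  0.] F [-2.  -0.4  1.5] open 0.004
```

View pics/pu.png

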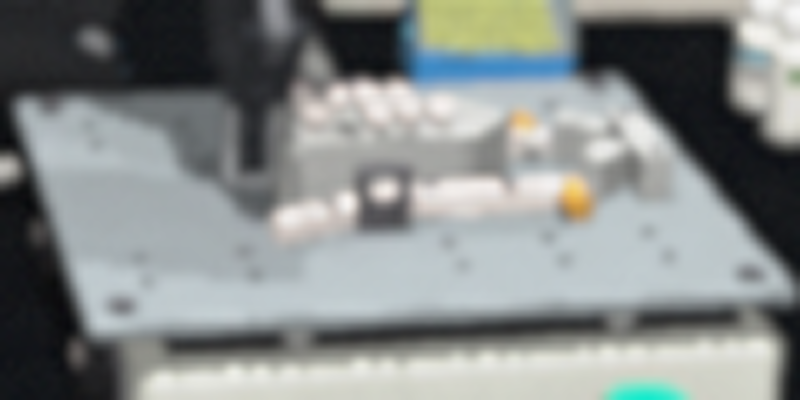

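The block is in the channel, about 44 mm short of home, and the platform has not moved. Continue.

In the tool's units: 30 mm / 1000 = 0.03, 27 mm / 1000 = 0.027.

Request:
jog_arm:
  dp:
    - [0.004, 0, 0]
    - [0.008, 0, 0]
    - [0.012, 0, 0]
    - [0.016, 0, 0]
    - [0.02, 0, 0]
    - [0.024, 0, 0]
    - [0.027, 0, 0]
    - [0.03, 0, 0]
  rotation:
    - [0, 0, 0]
    - [0, 0, 0]
    - [0, 0, 0]
    - [0, 0, 0]
    - [0, 0, 0]
    - [0, 0, 0]
    - [0, 0, 0]
    - [0, 0, 0]

```text
time_s: 15.1
position: [0.5313, 0.0952, 0.1007]
eef_rot: [-0.0, 0.995, 0.096, -0.0]
ft_force: [-1.7, -0.6, 0.1]
opening: 0.001
finger_force: 0.8
```

In the tool's units: 12 mm / 1000 = 0.012, 10 mm / 1000 = 0.01.

Request:
jog_arm:
  dp:
    - [0.002, 0, 0]
    - [0.004, 0, 0]
    - [0.006, 0, 0]
    - [0.008, 0, 0]
    - [0.01, 0, 0]
    - [0.012, 0, 0]
  rotation:
    - [0, 0, 0]
    - [0, 0, 0]
    - [0, 0, 0]
    - [0, 0, 0]
    - [0, 0, 0]
    - [0, 0, 0]

```text
time_s: 15.85
position: [0.5427, 0.0975, 0.1007]
eef_rot: [-0.0, 0.995, 0.096, -0.0]
ft_force: [-3.9, 0.3, 3.5]
opening: -0.002
finger_force: 2.2
```

Request:
jog_arm:
  dp:
    - [0.0015, 0, 0]
    - [0.003, 0, 0]
    - [0.004, 0, 0]
  rotation:
    - [0, 0, 0]
    - [0, 0, 0]
    - [0, 0, 0]

```text
time_s: 16.23
position: [0.5469, 0.0983, 0.1007]
eef_rot: [-0.0, 0.995, 0.096, -0.0]
ft_force: [-4.8, -0.1, 1.2]
opening: 0.002
finger_force: 2.1
```

In the tool's units: 4 mm / 1000 = 0.004, 3 mm / 1000 = 0.003.

Request:
jog_arm:
  dp:
    - [0.0015, 0, 0]
    - [0.003, 0, 0]
    - [0.004, 0, 0]
  rotation:
    - [0, 0, 0]
    - [0, 0, 0]
    - [0, 0, 0]

```text
time_s: 16.6
position: [0.5509, 0.0991, 0.1007]
eef_rot: [-0.0, 0.995, 0.096, -0.0]
ft_force: [-4.1, 0.2, 0.5]
opening: 0.0
finger_force: 2.1
```

```bash
cat > plat.py <<'E'
from h import *
def corner():
    out=[]
    for n,r,z in (("top",None,.0855),):
        c=camera(n); p=c["pixels"].astype(int)
        m=((p.min(2)>70)).astype(np.uint8); m[:160]=0;m[285:]=0;m[:,:235]=0;m[:,350:]=0
        ys,xs=np.nonzero(m); W=np.array([onz(c,u,v,z)[:2] for u,v in zip(xs,ys)])
        t=np.radians(10.99); q=(W-[.5607,.1009])@np.array([[np.cos(t),-np.sin(t)],[np.sin(t),np.cos(t)]])
        for ylo in (-.125,-.05,.05,.1):
            s=q[(q[:,1]>ylo)&(q[:,1]<ylo+.025)]; out.append(s[:,0].max().round(4))
        c=camera("side");p=c["pixels"].astype(int)
        g=((p[...,2]>190)&(p[...,1]>110)&(p[...,0]<90)).astype(np.uint8); g[:205]=0; g[260:]=0; g[:,:330]=0;g[:,:]*=1; g[:,400:]=0
        n_,l,st,ce=cv2.connectedComponentsWithStats(g)
        for i in range(1,n_):
            if st[i,4]>3: out.append((ce[i].round(1).tolist(),int(st[i,4]),((onz(c,*ce[i],.0955)[:2]-[.5607,.1009])@np.array([[np.cos(t),-np.sin(t)],[np.sin(t),np.cos(t)]])).round(4).tolist()))
    return out
if __name__=="__main__":
    go(.4802,.0853,.101,-79); print(corner())
E
python3 plat.py
```

```text
t 16.6 pos [0.5509 0.0991 0.1007] dp [-72.    0.   -0.3] rot [-0.  0.  0.] F [-4.1  0.2  0.5] open 0.0
[np.float64(0.1646), np.float64(0.1646), np.float64(0.1821), np.float64(0.1637)]
```

In the tool's units: 4 mm / 1000 = 0.004, 3 mm / 1000 = 0.003.

Request:
jog_arm:
  dp:
    - [0.0015, 0, 0]
    - [0.003, 0, 0]
    - [0.004, 0, 0]
  rotation:
    - [0, 0, 0]
    - [0, 0, 0]
    - [0, 0, 0]

```text
time_s: 17.08
position: [0.5548, 0.0998, 0.1007]
eef_rot: [0.0, 0.995, 0.096, -0.0]
ft_force: [-3.1, -0.7, 1.1]
opening: -0.001
finger_force: 2.1
```

In the tool's units: 4 mm / 1000 = 0.004, 3 mm / 1000 = 0.003.

Request:
jog_arm:
  dp:
    - [0.0015, 0, 0]
    - [0.003, 0, 0]
    - [0.004, 0, 0]
  rotation:
    - [0, 0, 0]
    - [0, 0, 0]
    - [0, 0, 0]

```text
time_s: 17.45
position: [0.5589, 0.1004, 0.1007]
eef_rot: [0.0, 0.995, 0.096, 0.0]
ft_force: [-2.8, -1.5, -0.5]
opening: -0.002
finger_force: 1.3
```

In the tool's units: 4 mm / 1000 = 0.004, 1.5 mm / 1000 = 0.0015.

Request:
jog_arm:
  dp:
    - [0.0015, 0, 0]
    - [0.003, 0, 0]
    - [0.004, 0, 0]
  rotation:
    - [0, 0, 0]
    - [0, 0, 0]
    - [0, 0, 0]

```text
time_s: 17.82
position: [0.5635, 0.1014, 0.101]
eef_rot: [0.0, 0.995, 0.096, 0.001]
ft_force: [-0.2, 0.3, -0.0]
opening: -0.001
finger_force: 0.1
```

```bash
python3 plat.py
```

```text
t 17.82 pos [0.5635 0.1014 0.101 ] dp [-84.9  -0.1  -0.1] rot [ 0.  -0.1  0. ] F [-0.2  0.3 -0. ] open -0.001
[np.float64(0.1694), np.float64(0.1692), np.float64(0.1971), np.float64(0.1723), ([370.8, 229.6], 5, [0.0923, -0.0499])]
```

In the tool's units: 1.5 mm / 1000 = 0.0015, 1 mm / 1000 = 0.001.

Request:
jog_arm:
  dp:
    - [0.0005, 0, 0]
    - [0.001, 0, 0]
    - [0.0015, 0, 0]
  rotation:
    - [0, 0, 0]
    - [0, 0, 0]
    - [0, 0, 0]

```text
time_s: 18.3
position: [0.5639, 0.1016, 0.1007]
eef_rot: [-0.0, 0.995, 0.096, -0.0]
ft_force: [-0.6, -0.3, 2.4]
opening: -0.001
finger_force: 0.8
```

In the tool's units: 1 mm / 1000 = 0.001, 0.5 mm / 1000 = 0.0005.

Request:
jog_arm:
  dp:
    - [0.0005, 0, 0]
    - [0.001, 0, 0]
    - [0.001, 0, 0]
  rotation:
    - [0, 0, 0]
    - [0, 0, 0]
    - [0, 0, 0]

```text
time_s: 18.68
position: [0.5643, 0.1017, 0.1005]
eef_rot: [-0.0, 0.995, 0.096, -0.001]
ft_force: [-4.7, 0.6, 2.9]
opening: -0.001
finger_force: 2.6
```

In the tool's units: 1 mm / 1000 = 0.001, 0.5 mm / 1000 = 0.0005.

Request:
jog_arm:
  dp:
    - [0.0005, 0, 0]
    - [0.001, 0, 0]
    - [0.001, 0, 0]
  rotation:
    - [0, 0, 0]
    - [0, 0, 0]
    - [0, 0, 0]

```text
time_s: 19.05
position: [0.5644, 0.1018, 0.1005]
eef_rot: [-0.0, 0.995, 0.096, -0.002]
ft_force: [-8.3, -1.2, 6.8]
opening: 0.0
finger_force: 4.1
```

In the tool's units: 1 mm / 1000 = 0.001, 0.5 mm / 1000 = 0.0005.

Request:
jog_arm:
  dp:
    - [0.0005, 0, 0]
    - [0.001, 0, 0]
    - [0.001, 0, 0]
  rotation:
    - [0, 0, 0]
    - [0, 0, 0]
    - [0, 0, 0]

```text
time_s: 19.42
position: [0.5646, 0.1019, 0.1003]
eef_rot: [-0.0, 0.995, 0.096, -0.002]
ft_force: [-10.8, -1.6, 7.5]
opening: -0.007
finger_force: 5.6
```

```bash
python3 plat.py
```

```text
t 19.43 pos [0.5646 0.1019 0.1003] dp [-86.    0.2  -0.3] rot [-0.1  0.3 -0. ] F [-10.8  -1.6   7.5] open -0.007
[np.float64(0.1694), np.float64(0.1692), np.float64(0.2005), np.float64(0.1756)]
```

In the tool's units: 1.5 mm / 1000 = 0.0015, 1 mm / 1000 = 0.001.

Request:
jog_arm:
  dp:
    - [0.0005, 0, 0]
    - [0.001, 0, 0]
    - [0.0015, 0, 0]
    - [0.0015, 0, 0]
  rotation:
    - [0, 0, 0]
    - [0, 0, 0]
    - [0, 0, 0]
    - [0, 0, 0]

```text
time_s: 20.02
position: [0.5648, 0.1019, 0.1001]
eef_rot: [-0.0, 0.995, 0.096, -0.004]
ft_force: [-15.8, -1.8, 11.3]
opening: -0.006
finger_force: 7.9
```

In the tool's units: 1 mm / 1000 = 0.001, 0.5 mm / 1000 = 0.0005.

Request:
jog_arm:
  dp:
    - [0.0005, 0, 0]
    - [0.001, 0, 0]
    - [0.001, 0, 0]
  rotation:
    - [0, 0, 0]
    - [0, 0, 0]
    - [0, 0, 0]

```text
time_s: 20.4
position: [0.5649, 0.102, 0.0999]
eef_rot: [-0.001, 0.995, 0.096, -0.004]
ft_force: [-18.4, -1.3, 12.0]
opening: -0.0
finger_force: 9.3
```

The force rose steadily to 18 N with no movement, so the nose is on the hard stop. Back out and check the knob.

In the tool's units: -90 mm / 1000 = -0.09, -60 mm / 1000 = -0.06.

Request:
jog_arm:
  dp:
    - [-0.01, 0, 0]
    - [-0.04, 0, 0]
    - [-0.06, 0, -0.02]
    - [-0.06, 0, -0.06]
    - [-0.06, 0, -0.09]
    - [-0.06, 0, -0.09]
  rotation:
    - [0, 0, 0]
    - [0, 0, 0]
    - [0, 0, 0]
    - [0, 0, 0]
    - [0, 0, 0]
    - [0, 0, 0]

```text
time_s: 21.15
position: [0.5126, 0.0914, 0.1929]
eef_rot: [-0.001, 0.995, 0.096, 0.003]
ft_force: [-0.2, -0.2, -1.0]
opening: -0.001
finger_force: 0.0
```

Run:
```python
from h import *
go(.5365,.2520,.18,-79)
a=camera("top");b=camera("side")
for c in(a,b): print(proj(c,[.5607+.9816*.005-.1906*.1175,.1009+.1906*.005+.9816*.1175,.1385]))
o=np.zeros((600,800,3),np.uint8)
o[:400]=cv2.resize(b["pixels"][200:260,280:400],(800,400),interpolation=cv2.INTER_CUBIC)
o[400:,:320]=cv2.resize(a["pixels"][160:240,235:363],(320,200),interpolation=cv2.INTER_CUBIC)
cv2.imwrite("pics/hm.png",o)
```

```text
t 21.15 pos [0.5126 0.0914 0.1929] dp [  54.1 -153.    13.3] rot [-0.  -0.3  0. ] F [-0.2 -0.2 -1. ] open -0.001
[250.59279442 224.27185766]
[330.23089688 198.25226564]
```

View pics/hm.png

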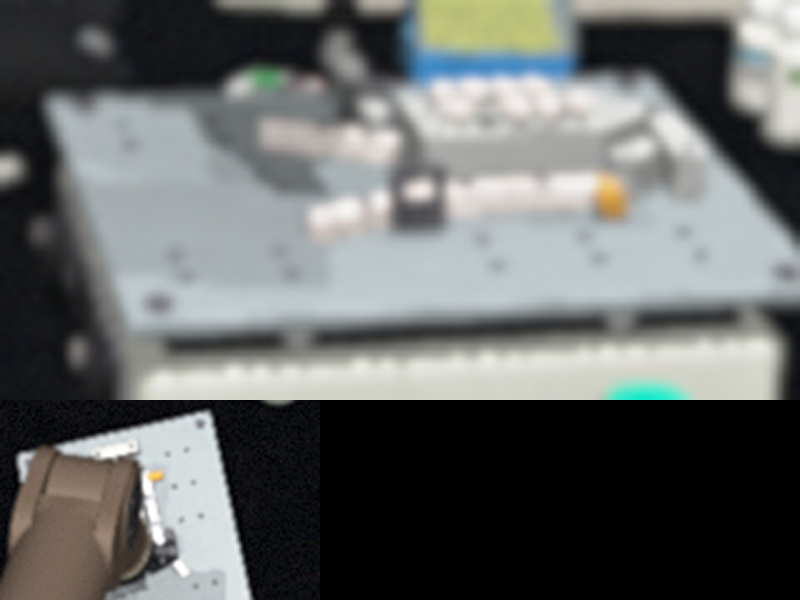

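The block sits up against the V walls, with the bolt bar and dark knob behind on the left at about (331,203). Go to the knob's left side.

In the tool's units: -153 mm / 1000 = -0.153, -140 mm / 1000 = -0.14.

Request:
jog_arm:
  dp:
    - [0.018, -0.05, 0.004]
    - [0.036, -0.1, 0.008]
    - [0.05, -0.14, 0.013]
    - [0.054, -0.153, 0.013]
    - [0.054, -0.153, 0.013]
    - [0.054, -0.153, 0.013]
  rotation:
    - [0, 0, 0]
    - [0, 0, 0]
    - [0, 0, 0]
    - [0, 0, 0]
    - [0, 0, 0]
    - [0, 0, 0]

```text
time_s: 22.0
position: [0.5345, 0.2496, 0.1776]
eef_rot: [0.0, 0.996, 0.095, -0.0]
ft_force: [0.4, -0.7, 1.1]
opening: 0.001
finger_force: 0.0
```

Run:
```python
from h import *
go(.5365,.2520,.131,-79)
a=camera("top");b=camera("side")
# dark knob in side view near projection
g=b["pixels"][190:212,318:346].max(2); 
for r in g[::2]: print(*["%3d"%x for x in r])
```

```text
t 22.0 pos [0.5345 0.2496 0.1776] dp [ 2.4 -2.  46.6] rot [ 0.   0.  -0.1] F [ 0.4 -0.7  1.1] open 0.001
197 197 197 197 197 197 197 198 198 198 199 199 199 199 199 199 199 199 199 199 199 198 191 182 189 194 194 194
196 196 196 196 195 196 196 196 196 196 197 196 197 197 196 197 198 198 197 198 198 198 189 174 183 194 197 197
194 195 194 194 194 195 195 194 195 196 196 196 196 196 196 196 196 195 197 197 197 197 187 170 181 195 197 198
194 194 194 194 194 195 193 194 195 195 195 196 195 196 196 196 196 196 196 195 196 196 184 163 176 192 202 204
192 192 193 193 193 194 193 193 194 192 181 158 143 140 150 171 189 195 195 195 196 193 179 155 164 198 212 217
137 139 141 143 151 161 166 168 169 157 121  75  49  44  56 101 150 171 175 176 176 169 146 127 141 176 192 194
 40  40  41  43  51  62  65  66  66  60  47  36  36  36  33  41  59  69  68  70  69  67  85 109 135 174 192 194
 26  24  25  22  23  23  26  21  25  24  36  55  67  66  51  33  22  22  23  22  24  50  88 118 137 172 193 196
 27  27  22  24  27  27  25  25  23  40  85 128 145 135 101  60  31  21  24  26  28  52  86 118 141 166 184 186
 26  26  24  22  25  23  23  23  26  53 108 161 189 193 179 146  96  48  24  23  28  51  84 119 157 185 194 191
 71  70  65  62  57  46  34  28  25  32  56  97 146 189 207 196 154  95  49  35  32  40  72 117 163 189 196 197
```

Request:
jog_arm:
  dp:
    - [0.003, -0.003, 0.02]
    - [0.003, -0.003, 0.04]
    - [0.003, -0.003, 0.046]
    - [0.003, -0.003, 0.046]
  rotation:
    - [0, 0, 0]
    - [0, 0, 0]
    - [0, 0, 0]
    - [0, 0, 0]

```text
time_s: 22.6
position: [0.5365, 0.2548, 0.131]
eef_rot: [0.0, 0.995, 0.096, -0.001]
ft_force: [-0.3, 0.4, 0.0]
opening: 0.001
finger_force: 0.0
```

In the tool's units: 23 mm / 1000 = 0.023, 20 mm / 1000 = 0.02.

Request:
jog_arm:
  dp:
    - [0, 0.004, 0]
    - [0, 0.008, 0]
    - [0, 0.011, 0]
    - [0, 0.014, 0]
    - [0, 0.017, 0]
    - [0, 0.02, 0]
    - [0, 0.023, 0]
  rotation:
    - [0, 0, 0]
    - [0, 0, 0]
    - [0, 0, 0]
    - [0, 0, 0]
    - [0, 0, 0]
    - [0, 0, 0]
    - [0, 0, 0]

```text
time_s: 23.48
position: [0.5412, 0.2326, 0.1318]
eef_rot: [-0.0, 0.995, 0.096, 0.0]
ft_force: [-0.9, 2.4, 1.6]
opening: -0.002
finger_force: 0.8
```

In the tool's units: 30 mm / 1000 = 0.03, 27 mm / 1000 = 0.027.

Request:
jog_arm:
  dp:
    - [0, 0.003, 0]
    - [0, 0.006, 0]
    - [0, 0.009, 0]
    - [0, 0.012, 0]
    - [0, 0.015, 0]
    - [0, 0.018, 0]
    - [0, 0.021, 0]
    - [0, 0.024, 0]
    - [0, 0.027, 0]
    - [0, 0.03, 0]
  rotation:
    - [0, 0, 0]
    - [0, 0, 0]
    - [0, 0, 0]
    - [0, 0, 0]
    - [0, 0, 0]
    - [0, 0, 0]
    - [0, 0, 0]
    - [0, 0, 0]
    - [0, 0, 0]
    - [0, 0, 0]

```text
time_s: 24.72
position: [0.547, 0.203, 0.1318]
eef_rot: [-0.0, 0.995, 0.096, 0.0]
ft_force: [0.3, 1.6, 1.4]
opening: -0.001
finger_force: 0.8
```

Run:
```python
from h import *
s=read_state();p=s["position"];print("py",-.1906*(p[0]-.5607)+.9816*(p[1]-.1009),s["ft_force"].round(1))
```

```text
py 0.10286396617235023 [0.3 1.6 1.4]
```

In the tool's units: 16 mm / 1000 = 0.016, 14 mm / 1000 = 0.014.

Request:
jog_arm:
  dp:
    - [0, 0.002, 0]
    - [0, 0.004, 0]
    - [0, 0.006, 0]
    - [0, 0.008, 0]
    - [0, 0.01, 0]
    - [0, 0.012, 0]
    - [0, 0.014, 0]
    - [0, 0.016, 0]
  rotation:
    - [0, 0, 0]
    - [0, 0, 0]
    - [0, 0, 0]
    - [0, 0, 0]
    - [0, 0, 0]
    - [0, 0, 0]
    - [0, 0, 0]
    - [0, 0, 0]

```text
time_s: 25.72
position: [0.55, 0.1873, 0.1317]
eef_rot: [-0.0, 0.995, 0.096, -0.0]
ft_force: [-0.2, 1.5, 1.9]
opening: 0.002
finger_force: 0.8
```

In the tool's units: 3 mm / 1000 = 0.003, 2 mm / 1000 = 0.002.

Request:
jog_arm:
  dp:
    - [0, 0.001, 0]
    - [0, 0.002, 0]
    - [0, 0.003, 0]
  rotation:
    - [0, 0, 0]
    - [0, 0, 0]
    - [0, 0, 0]

```text
time_s: 26.1
position: [0.5505, 0.1846, 0.1317]
eef_rot: [-0.0, 0.995, 0.096, -0.0]
ft_force: [-0.1, 3.1, 0.9]
opening: -0.004
finger_force: 1.6
```

In the tool's units: 2 mm / 1000 = 0.002, 1 mm / 1000 = 0.001.

Request:
jog_arm:
  dp:
    - [0, 0.001, 0]
    - [0, 0.002, 0]
    - [0, 0.002, 0]
  rotation:
    - [0, 0, 0]
    - [0, 0, 0]
    - [0, 0, 0]

```text
time_s: 26.48
position: [0.5506, 0.1843, 0.1318]
eef_rot: [-0.001, 0.995, 0.097, -0.0]
ft_force: [-0.3, 6.4, 1.7]
opening: 0.002
finger_force: 3.5
```

In the tool's units: 2 mm / 1000 = 0.002, 1 mm / 1000 = 0.001.

Request:
jog_arm:
  dp:
    - [0, 0.001, 0]
    - [0, 0.002, 0]
    - [0, 0.002, 0]
  rotation:
    - [0, 0, 0]
    - [0, 0, 0]
    - [0, 0, 0]

```text
time_s: 26.85
position: [0.5507, 0.184, 0.1318]
eef_rot: [-0.002, 0.995, 0.097, -0.0]
ft_force: [-2.6, 12.2, 3.7]
opening: -0.001
finger_force: 5.9
```

The bolt hit its hard stop after about 60 mm of travel. Withdraw and verify.

Request:
jog_arm:
  dp:
    - [0, -0.008, 0]
    - [0, -0.025, 0]
    - [0, -0.04, -0.03]
    - [0, -0.06, -0.08]
    - [-0.02, -0.1, -0.12]
    - [-0.03, -0.16, -0.12]
    - [-0.03, -0.22, -0.12]
    - [-0.03, -0.22, -0.12]
  rotation:
    - [0, 0, 0]
    - [0, 0, 0]
    - [0, 0, 0]
    - [0, 0, 0]
    - [0, 0, 0]
    - [0, 0, 0]
    - [0, 0, 0]
    - [0, 0, 0]

```text
time_s: 27.85
position: [0.4764, 0.3975, 0.2504]
eef_rot: [-0.0, 0.995, 0.101, -0.001]
ft_force: [0.1, -0.1, -0.8]
opening: 0.005
finger_force: 0.0
```

Run:
```python
from h import *
a=camera("top"); p=a["pixels"]
def W(px,py,z): return [.5607+.9816*px-.1906*py,.1009+.1906*px+.9816*py,z]
s=read_state();print(s["time_s"],s["position"],s["ft_force"])
def blobs(m,u0,v0,z):
    n,l,st,ce=cv2.connectedComponentsWithStats(m.astype(np.uint8))
    for i in range(1,n):
        if st[i,4]>4:
            w=onz(a,ce[i][0]+u0,ce[i][1]+v0,z)[:2]-[.5607,.1009]
            print((ce[i]+[u0,v0]).round(1),st[i,4],[round(float(.9816*w[0]+.1906*w[1]),4),round(float(-.1906*w[0]+.9816*w[1]),4)])
print("pred knob",proj(a,W(.0055,.0575,.1385)))
u,v=map(int,proj(a,W(.0055,.0575,.1385)))
r=p[v-10:v+11,u-12:u+13]; print("dark");blobs(r.max(2)<60,u-12,v-10,.1385)
q=p[165:215,255:315].astype(int); print("orange");blobs((q[...,2]-q[...,0]>70),255,165,.0955)
print("tip,rear predicted",proj(a,W(.0655+.057,0,.034+.0855)),proj(a,W(.0655-.053,0,.034+.0855)))
for t in np.arange(-.08,.08,.004):
    uu,vv=proj(a,W(.0655+t,0.0,.1195)); print(round(t*1000),p[int(round(vv)),int(round(uu))].max(),end="; ")
```

```text
27.9 [0.47810005 0.39367635 0.25082233] [ 0.71564813 -0.9993246   0.51970196]
pred knob [269.09318795 219.9663853 ]
dark
[268.6 220.9] 11 [0.0029, 0.0595]
orange
[296.9 189.9] 17 [0.0937, -0.0444]
[270.2 195.8] 17 [0.0942, 0.0444]
tip,rear predicted [280.69430531 182.48476499] [287.32640962 215.17330239]
-80 218; -76 196; -72 163; -68 195; -64 254; -60 250; -56 224; -52 232; -48 250; -44 239; -40 249; -36 247; -32 248; -28 251; -24 252; -20 250; -16 251; -12 250; -8 245; -4 246; 0 249; 4 246; 8 243; 12 249; 16 250; 20 241; 24 239; 28 249; 32 249; 36 250; 40 251; 44 250; 48 252; 52 250; 56 223; 60 203; 64 252; 68 250; 72 238; 76 221;
```

```bash
python3 -c "
from plant import job_done; print(job_done())"
```

```text
the job is handed in; nothing more can be done
None
```

I handed the job in at about 28 s of the 61 s allowed, but the result wasn't reported back. By my checks, the block is home in the V: the push met a hard stop and held at 18 N. The lock bolt is fully across, stopped hard after about 60 mm and confirmed in the top view. The robot is clear of everything.

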